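# Pour the thread spools into the tray under the low shelf and hang up the scoop

## Task

Clear the sewing things off the table: put every thread spool into the green scoop so that all of them lie in it together, then pour them from the scoop into the yellow tray under the low shelf, without banging the scoop against the shelf. When all the spools are in the tray, hang the empty scoop by its eye on the peg of the wooden rack and let go, leaving the other things on the table where they are.

Things in the scene. Friction and masses are not known exactly. Their poses are not given: they have to be found in the camera images.
- spool1_center (a point): red thread spool with pale wooden ends, a plain cylinder 22 mm across and 28 mm long, 15 g; the point is its centre, z runs along its axis. Stands on end on the table at the start. May be absent.
- spool2_center (a point): blue thread spool with pale wooden ends, a plain cylinder 22 mm across and 28 mm long, 15 g; the point is its centre, z runs along its axis. Stands on end on the table at the start. May be absent.
- spool3_center (a point): orange thread spool with pale wooden ends, a plain cylinder 22 mm across and 28 mm long, 15 g; the point is its centre, z runs along its axis. Stands on end on the table at the start. May be absent.
- spool4_center (a point): white thread spool with pale wooden ends, a plain cylinder 22 mm across and 28 mm long, 15 g; the point is its centre, z runs along its axis. Stands on end on the table at the start. May be absent.
- spool5_center (a point): green thread spool with pale wooden ends, a plain cylinder 22 mm across and 28 mm long, 15 g; the point is its centre, z runs along its axis. Stands on end on the table at the start. May be absent.
- spool6_center (a point): yellow thread spool with pale wooden ends, a plain cylinder 22 mm across and 28 mm long, 15 g; the point is its centre, z runs along its axis. Stands on end on the table at the start. May be absent.
- scoop_grip (a point): green plastic scoop, 100 to 165 g, 235 mm long. Axes: x towards the spout, y left, z up. The point is where to grip it: the middle of the rear of its handle, 37 mm above its underside. The handle is an upright flat bar 12 mm thick (y) and 30 mm high (z +-15 mm here), from x -20 to +90 mm here, where it meets the back wall of the tub.
- scoop_in (a point): middle of the upper side of the scoop's tub floor, 130 mm in front of and 33 mm below the grip point, 4 mm above its underside. Tub 80 mm long (x), 86 mm wide inside (y), walls 40 mm high from the underside. In front a 15 degree ramp with low sides leads up to the spout. Smooth: spools slide or roll out once the ramp slopes down 20 degrees.
- scoop_lip (a point): middle of the spout's lip, 215 mm in front of and 21 mm below the grip point (16 mm above the underside); the spout is open in front and 92 mm wide.
- scoop_eye (a point): centre of the square eye in the scoop, 26 mm by 26 mm inside, its sides along the scoop's x and z, right through in y; it stands on top of the handle, its centre 25 mm in front of and 28 mm above the grip point. Frame 9 mm wide all round, 12 mm thick in y. Hung empty by its eye, the scoop comes to rest about 61 degrees nose-down.
- shelf: low wooden shelf standing on the table: a board 140 mm deep (x) and 330 mm wide (y), underside 180 mm and top 198 mm above the table, on four legs 16 mm square at its corners (x +-62, y +-157 mm), open all round below. Origin on the table under the middle of the board; its front edge, towards the scoop and the rack, is at x -70 mm. Fixed.
- shelf_edge (a point): middle of the lower front edge of the shelf board, 180 mm above the table; axes as the shelf's. Keepsakes on the board stand 75 mm or more behind this edge, up to 75 mm high.
- tray: yellow open sewing tray under the shelf, 115 mm (x) by 160 mm (y), walls 5 mm thick and 45 mm high, floor 5 mm thick; origin at the middle of its underside, axes as the shelf's; its near wall is 12 mm behind the shelf's front edge. Fixed.
- rack: wooden peg rack: base 90 mm (x) by 100 mm (y) by 14 mm, post 26 by 24 mm, 250 mm high, origin at the middle of the underside. One steel peg 10 mm thick sticks out of the post to the rack's +y, from y +12 mm to its round end at y +107 mm, rising 8 degrees: its axis is 235 mm high at the post and 248 mm at the end. Fixed.
- peg_mid (a point): middle of the peg's axis, 66 mm from the post's axis (54 mm from its face), 243 mm above the table; axes as the rack's: y along the peg to its free end. Room for the scoop to hang with its handle at this point.
- jar: small amber jar with a brass cap, 40 mm across, 55 mm high, among the spools; origin at its underside. Leave alone.
- tape: roll of brown tape, 90 mm across, 50 mm high, standing on its flat side; origin at its underside. Leave alone.
- carton: white paper carton, 60 by 60 by 90 mm high; origin at its underside. Leave alone.
- pot: blue ceramic bowl, 84 mm across, 50 mm high; origin at its underside. Leave alone.
- bottle: green bottle, 52 mm across, 120 mm high; origin at its underside. Leave alone.
- clock: green alarm clock, 90 mm wide, 100 mm high; origin at its underside. Leave alone.

How it is judged:
On the way, in this order (a step that is already met when the one before it is completed fails the run):
1. every spool present lies in the scoop at once (x of spool1_center in the frame of scoop_grip between 0.088 and 0.215 m and y of spool1_center in the frame of scoop_grip between -0.044 and 0.044 m and z of spool1_center in the frame of scoop_grip between -0.035 and 0.03 m and x of spool2_center in the frame of scoop_grip between 0.088 and 0.215 m and y of spool2_center in the frame of scoop_grip between -0.044 and 0.044 m and z of spool2_center in the frame of scoop_grip between -0.035 and 0.03 m and x of spool3_center in the frame of scoop_grip between 0.088 and 0.215 m and y of spool3_center in the frame of scoop_grip between -0.044 and 0.044 m and z of spool3_center in the frame of scoop_grip between -0.035 and 0.03 m and x of spool4_center in the frame of scoop_grip between 0.088 and 0.215 m and y of spool4_center in the frame of scoop_grip between -0.044 and 0.044 m and z of spool4_center in the frame of scoop_grip between -0.035 and 0.03 m and x of spool5_center in the frame of scoop_grip between 0.088 and 0.215 m and y of spool5_center in the frame of scoop_grip between -0.044 and 0.044 m and z of spool5_center in the frame of scoop_grip between -0.035 and 0.03 m and x of spool6_center in the frame of scoop_grip between 0.088 and 0.215 m and y of spool6_center in the frame of scoop_grip between -0.044 and 0.044 m and z of spool6_center in the frame of scoop_grip between -0.035 and 0.03 m), for 0.2 s.
2. the scoop is tipped with its lip over the tray (x of scoop_lip in the frame of tray between -0.075 and 0.06 m and y of scoop_lip in the frame of tray between -0.085 and 0.085 m and angle between scoop_lip's own z axis and vertical above 0.3 rad), for 0.1 s.
3. every spool present lies in the tray under the shelf (x of spool1_center in the frame of tray between -0.053 and 0.053 m and y of spool1_center in the frame of tray between -0.076 and 0.076 m and z of spool1_center in the frame of tray between 0 and 0.05 m and x of spool2_center in the frame of tray between -0.053 and 0.053 m and y of spool2_center in the frame of tray between -0.076 and 0.076 m and z of spool2_center in the frame of tray between 0 and 0.05 m and x of spool3_center in the frame of tray between -0.053 and 0.053 m and y of spool3_center in the frame of tray between -0.076 and 0.076 m and z of spool3_center in the frame of tray between 0 and 0.05 m and x of spool4_center in the frame of tray between -0.053 and 0.053 m and y of spool4_center in the frame of tray between -0.076 and 0.076 m and z of spool4_center in the frame of tray between 0 and 0.05 m and x of spool5_center in the frame of tray between -0.053 and 0.053 m and y of spool5_center in the frame of tray between -0.076 and 0.076 m and z of spool5_center in the frame of tray between 0 and 0.05 m and x of spool6_center in the frame of tray between -0.053 and 0.053 m and y of spool6_center in the frame of tray between -0.076 and 0.076 m and z of spool6_center in the frame of tray between 0 and 0.05 m), for 0.2 s.
At the end, for the whole second after the job is handed in: Every spool present lies in the tray (its centre inside the walls and below 50 mm); the scoop hangs at rest with its eye over the peg, eye centre within 16 mm sideways of the peg's axis, 18 to 98 mm along the peg from the post's axis and 215 to 250 mm high, borne by the rack (all of step 3 and x of scoop_eye in the frame of rack between -0.016 and 0.016 m and y of scoop_eye in the frame of rack between 0.018 and 0.098 m and z of scoop_eye in the frame of rack between 0.215 and 0.25 m and contact force between scoop and rack above 0.5 N and linear speed of scoop below 0.05 m/s); the robot touches nothing.
It fails at once if the jar, tape, carton, bowl, bottle or clock is pushed more than 40 mm or tipped over (distance of any of jar, tape, carton, pot, bottle, clock from where it was at the start of the episode above 0.04 m or angle between any of jar, tape, carton, pot, bottle, clock's own z axis and vertical above 0.6 rad).
It fails at once if the scoop is banged against the shelf (over 25 N) (contact force between scoop and shelf above 25 N).
Of spool1, spool2, spool3, spool4, spool5, spool6 only 4 to 6 are there at a start; the rules pass over those that are not, and their reading is None.
At some moment in a run one of spool1, spool2, spool3, spool4, spool5, spool6 may be knocked a few centimetres aside while the robot is not near it.
It also fails if it takes over 208 s, if anything falls off the work surface, if the arm or the gripper's body presses on something with over 40 N, if the wrist force passes 120 N, or if a joint passes its speed limit or range.

## Robot

A 6-joint arm with a two-finger parallel gripper is mounted at the origin on the work surface. World frame = base frame: x ahead of the robot, y to its left, z up, the work surface at z = 0. Lengths are in m, angles in rad, forces in N, time in s.
With the tool pointing down it reaches from about 0.275 to 0.875 m from the base axis. Payload 12.5 kg.
Tool frame: the origin (TCP) lies at the very end of the fingers, on their centre line; the grasp point (between the pads) lies 19 mm behind it; x points along the fingers, y is the direction in which the jaws open and shut, and the axes are right-handed (so a half turn about x gives the same grasp; the last joint's range is limited). The gripper opens to 85 mm and grips with 20 to 120 N. Pads are 22 mm wide; open, the fingers measure 114 mm over their backs; the gripper's body (76 mm by 85 mm) begins 54 mm behind the grasp point. The pads swing forward as they close: fully open they stand 13 mm farther back than shut.
Start: joints at [-1.253, 0.351, 1.652, -0, 1.139, -0.085], TCP at [0.216, -0.506, 0.231] pointing down, gripper open.
Joint ranges: [-2.75, 2.75], [-0.79, 2.1], [0.01, 2.65], [-1.57, 4.71], [0.07, 3.14], [-2.87, 2.87]. Speed limits (rad/s): [2.22, 2.22, 2.79, 3.14, 3.14, 3.14].

## Interface

Orientations are given as a 3x3 rotation matrix whose columns are the frame's x, y, z axes.
In Python, from bench import manip gives the robot as it stands. Calls block until the motion is done:
- manip.move_ptp(position, orientation): joint-space move of the TCP to a pose.
- manip.move_l(position, attitude=None, max_speed=0.15): straight line of the TCP; attitude=None keeps the orientation; max_speed is the mean speed in m/s.
- manip.move_j(angles): joint-space move.
- manip.set_gripper(opening, effort=None): opening from 0.0 (shut) to 1.0 (fully open); effort is the grip in N (None keeps the last); returns when the fingers have stopped.
- manip.dwell(seconds).
- manip.inverse_kinematics(position, orientation): joint angles nearest the present ones, or None.
- manip.grab_frame(name): name is "scene" or "side" or "wrist"; returns (picture, depth): 420x560x3 uint8, red, green, blue; 420x560 float32, m along the optical axis (not along the pixel's ray), 0 where there is no reading.
- manip.get_calibration(name): a dict with "camera_matrix" (3x3 intrinsics, pixels), "k1" (the pictures are not rectified: a ray, as slopes to the right and down, at radius r is drawn at 1 + k1 r^2 times it, then the intrinsics apply), "R" (3x3) and "t" (3): a world point X has camera coordinates R X + t. Camera axes: x right, y down, z forward; pixel columns grow to the right and rows downward; lengths in m; the calibration is good to about 2 mm. A picture is of the moment at which its call begins: read the wrist's pose just before it. get_calibration takes no time and is no camera call; for the wrist camera it gives the pose at the moment of the call.
A pose or a line that the arm cannot do raises manip.Unreachable and nothing moves.
- manip.sign_off(): hands the job in, once; it reports no verdict.
Trained networks look in the newest picture that a camera, given by its name, has taken for a name from the list of things; names that differ only in an ending like _2 or _b are one class to them, and where a whole thing is asked for, a point or a joint stands for the part that bears it (a point fixed in the world has none). Each returns a list of dicts, best first, with "confidence" (0 to 1); they miss things now and then, are a little off and sometimes report something else, mostly with a low value. They report only what shows in the picture. A call takes as long as a camera call.
- manip.look_for(camera, name): "at" ([x, y, z] in m, in world coordinates, good to about 4 mm: the middle of the surface that is visible of it).
Readings, each from a call of its own:
- manip.current_time(): time.
- manip.current_qpos(): joint angles.
- manip.current_joint_vel(): joint speeds.
- manip.current_joint_torque(): joint torques, N m.
- manip.current_ee_pos(): TCP position.
- manip.current_tcp_rot(): TCP orientation.
- manip.current_force(): force on the tool from outside, world axes, zero at the start.
- manip.current_ft_torque(): the same for the moment, N m.
- manip.current_grip_width(): opening from 0.0 (shut) to 1.0 (fully open).
Only numpy, scipy, OpenCV 4.12 (cv2) and the standard library are available. Lean on these libraries where they do the work, as an engineer would, in place of code of your own. Each camera call takes 0.05 s, during which the arm holds its last target. There are 200 camera calls.

## Working session

There is one attempt and no reset: what is moved stays moved. The work goes in short steps, each a Python script; the robot and the scene stay as the last script left them, time stands still between calls to the robot, and variables do not carry over. Pictures are saved under pics/ and viewed, about 12 in all and at most 16, crops included, and the job is handed in when it is done.

```bash
ls; mkdir -p pics; python3 - <<'E'
from bench import manip as m
import cv2,numpy as np
print(m.current_time(),m.current_ee_pos(),m.current_tcp_rot().round(3) if hasattr(m.current_tcp_rot(),'round') else m.current_tcp_rot())
for n in ("scene","side"):
    im,d=m.grab_frame(n)
    cv2.imwrite(f"pics/{n}0.png",im[:,:,::-1]); np.savez(f"pics/{n}0.npz",d=d,im=im)
    c=m.get_calibration(n); print(n,c)
    for k in ["spool%d_center"%i for i in range(1,7)]+["scoop_grip","scoop_in","scoop_lip","scoop_eye","shelf_edge","tray","rack","peg_mid","jar","tape","carton","pot","bottle","clock"]:
        print(k,[(np.round(r["at"],3).tolist(),round(r["confidence"],2)) for r in m.look_for(n,k)[:2]])
print(m.current_time())
E
```

```text
pics
0.0 [ 0.21550127 -0.50566966  0.23075721] [[-0.     0.392 -0.92 ]
 [ 0.001 -0.92  -0.392]
 [-1.    -0.001 -0.   ]]
scene {'camera_matrix': array([[492.94527147,   0.        , 273.10753298],
       [  0.        , 492.94527147, 207.92752026],
       [  0.        ,   0.        ,   1.        ]]), 'k1': -0.08166996467192003, 'R': array([[ 0.51326106,  0.85819933, -0.00755005],
       [ 0.67796849, -0.41083358, -0.60956911],
       [-0.52623361,  0.30774939, -0.79269698]]), 't': array([-0.29399546, -0.28860526,  1.96165329])}
spool1_center []
spool2_center [([0.439, 0.097, 0.045], 0.54), ([0.422, -0.111, 0.033], 0.52)]
spool3_center [([0.611, 0.393, 0.047], 0.72), ([0.498, 0.052, 0.026], 0.54)]
spool4_center [([0.428, 0.205, 0.029], 0.37)]
spool5_center [([0.509, 0.126, 0.029], 0.44)]
spool6_center [([0.506, 0.127, 0.028], 0.58)]
scoop_grip [([0.642, -0.033, 0.013], 0.74)]
scoop_in [([0.644, -0.034, 0.01], 0.67)]
scoop_lip [([0.647, -0.034, 0.016], 0.56)]
scoop_eye [([0.642, -0.033, 0.009], 0.82)]
shelf_edge [([0.482, -0.415, 0.072], 0.63)]
tray [([0.688, -0.293, 0.015], 0.57), ([0.61
[... 1146 characters left out ...]
037, 0.018], 0.7), ([0.503, -0.046, 0.024], 0.51)]
scoop_grip [([0.643, -0.034, 0.016], 0.94), ([0.425, 0.119, 0.04], 0.4)]
scoop_in [([0.643, -0.038, 0.018], 0.96)]
scoop_lip [([0.643, -0.036, 0.014], 0.56)]
scoop_eye [([0.5, -0.047, 0.02], 0.6)]
shelf_edge [([0.564, -0.288, 0.199], 0.94)]
tray [([0.613, -0.307, 0.019], 0.98), ([0.642, -0.036, 0.022], 0.38)]
rack [([0.593, 0.418, 0.013], 0.74)]
peg_mid [([0.601, 0.423, 0.016], 0.69), ([0.426, 0.114, 0.039], 0.48)]
jar [([0.43, 0.116, 0.039], 0.78)]
tape [([0.407, 0.312, 0.035], 0.92), ([0.805, 0.13, 0.032], 0.71)]
carton [([0.777, -0.067, 0.066], 0.74)]
pot [([0.803, 0.128, 0.032], 0.78)]
bottle []
clock [([0.443, -0.383, 0.037], 0.72)]
2.1
```

View pics/scene0.png

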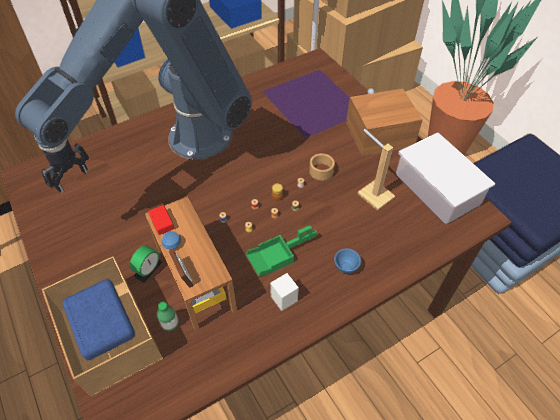

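View pics/side0.png

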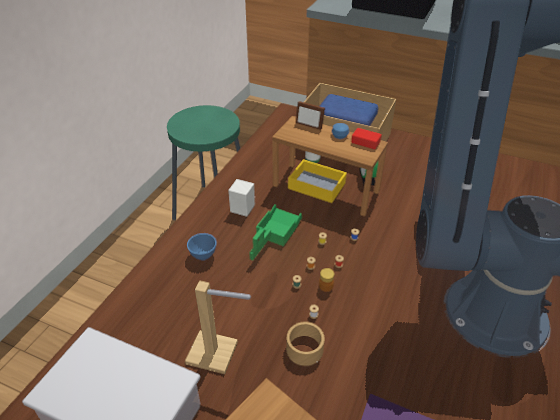

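The scene picture shows six spools: blue (223,216), red (255,203), orange (275,212), green (296,205), white (301,182) and yellow (249,226). The jar is at (277,190), and the scoop at (275,253) has its handle running to (315,233). The shelf is at (195,255) and the rack at (380,180). Next I'll take overhead wrist views and merge all the depth into a bird's-eye map.

```bash
cat > h.py <<'E'
from bench import manip as m
import cv2,numpy as np
def Rz(yaw):
    # tool down; jaw (tool y) direction at angle yaw in world xy
    y=np.array([np.cos(yaw),np.sin(yaw),0]); x=np.array([0,0,-1.]); return np.stack([x,y,np.cross(x,y)],1)
def cloud(n,save=None):
    c=m.get_calibration(n); im,d=m.grab_frame(n); d=np.asarray(d)
    if save: cv2.imwrite(f"pics/{save}.png",im[:,:,::-1]); np.savez(f"pics/{save}.npz",d=d,im=im,**{k:np.array(v) for k,v in c.items()})
    return unproj(im,d,c)
def unproj(im,d,c):
    K=np.array(c["camera_matrix"]);k=float(c["k1"]);h,w=d.shape
    u,v=np.meshgrid(np.arange(w),np.arange(h))
    D=np.array([k,0,0,0,0])
    p=cv2.undistortPoints(np.stack([u,v],-1).reshape(-1,1,2).astype(float),K,D).reshape(h,w,2)
    P=np.dstack([p*d[...,None],d]); P=(P-np.array(c["t"]))@np.array(c["R"])
    P[d<=0]=np.nan
    return im,P
def bev(cl,x=(0.25,0.95),y=(-0.6,0.6),s=0.00125):
    W=int((y[1]-y[0])/s);H=int((x[1]-x[0])/s)
    I=np.zeros((H,W,3),np.uint8);Z=np.full((H,W),-1.)
    for im,P in cl:
        q=P.reshape(-1,3);c=im.reshape(-1,3);ok=np.isfinite(q[:,0])&(q[:,2]<.3);q=q[ok];c=c[ok]
        i=((x[1]-q[:,0])/s).astype(int);j=((y[1]-q[:,1])/s).astype(int)
        ok=(i>=0)&(i<H)&(j>=0)&(j<W);o=np.argsort(q[ok,2])
        i,j,z,c=i[ok][o],j[ok][o],q[ok,2][o],c[ok][o]
        b=z>=Z[i,j]-.003
        I[i[b],j[b]]=c[b];Z[i[b],j[b]]=z[b]
    return I,Z
E
python3 - <<'E'
from h import *
cl=[]
for k,(p) in enumerate([(0.50,0.03,0.42),(0.56,0.12,0.42)]):
    m.move_ptp(p,Rz(np.pi/2))
    print(m.current_time(),m.current_ee_pos())
    cl.append(cloud("wrist",f"w{k}"))
    c=m.get_calibration("wrist");print(-c["R"].T@c["t"],c["R"].round(2).tolist())
for n in("side","scene"): cl.append(cloud(n,n+"1"))
I,Z=bev([cl[3],cl[2],cl[0],cl[1]],s=0.0015)
cv2.imwrite("pics/bev.png",I[:,:,::-1]);np.save("pics/Z.npy",Z)
# spool blobs at top height per cloud
for k,(im,P) in enumerate(cl):
    ok=(P[...,2]>.020)&(P[...,2]<.04)&(P[...,0]>.3)&(P[...,0]<.6)&(P[...,1]>-.2)&(P[...,1]<.26)
    n,L,st,_=cv2.connectedComponentsWithStats(ok.astype(np.uint8))
    for i in range(1,n):
        if st[i,4]>15:
            q=P[L==i];print(k,st[i,:5].tolist(),((q.max(0)+q.min(0))/2).round(4),(q.max(0)-q.min(0)).round(3),im[L==i].mean(0).astype(int), "ztop",np.percentile(q[:,2],90).round(4))
E
```

```text
4.3667 [0.50005043 0.02942634 0.41972178]
[0.43386099 0.02952654 0.56294401] [[0.0, 1.0, -0.0], [0.96, -0.0, 0.26], [0.26, -0.0, -0.96]]
4.925 [0.56019924 0.12018024 0.41932907]
[0.49377915 0.1196341  0.56299693] [[0.0, 1.0, -0.0], [0.96, -0.0, 0.26], [0.26, -0.0, -0.96]]
0 [197, 111, 13, 13, 135] [ 0.4183 -0.1109  0.0275] [0.021 0.022 0.007] [248 233 163] ztop 0.0299
0 [311, 113, 10, 22, 48] [0.4307 0.0897 0.0266] [0.037 0.017 0.009] [198 111  19] ztop 0.0301
0 [266, 115, 12, 13, 124] [0.4262 0.0109 0.0292] [0.021 0.02  0.005] [249 235 164] ztop 0.03
0 [372, 115, 13, 13, 133] [0.4257 0.2019 0.0278] [0.021 0.022 0.006] [247 233 164] ztop 0.0295
0 [288, 154, 12, 12, 116] [0.4946 0.0505 0.0285] [0.02  0.02  0.004] [249 236 164] ztop 0.0296
0 [230, 157, 13, 12, 117] [ 0.4997 -0.0556  0.0271] [0.02  0.022 0.007] [249 235 163] ztop 0.0299
0 [330, 159, 13, 12, 119] [0.5039 0.1292 0.0275] [0.021 0.022 0.006] [248 233 161] ztop 0.0297
0 [209, 210, 63, 7, 215] [ 0.5955 -0.0521  0.03  ] [0.008 0.121 0.02 ] [ 20 134  59] ztop 0.0379
1 [144, 76, 14, 14, 133] [ 0.4183 -0.1109  0.0258] [0.021 0.02
[... 1489 characters left out ...]
 [0.021 0.022 0.011] [208 168 122] ztop 0.03
3 [272, 191, 11, 8, 53] [0.4334 0.1003 0.0298] [0.04  0.035 0.019] [144  91  42] ztop 0.0363
3 [252, 199, 6, 7, 31] [0.4238 0.0129 0.0286] [0.028 0.024 0.017] [211 167 118] ztop 0.0323
3 [293, 200, 6, 7, 32] [0.5048 0.1301 0.0276] [0.023 0.023 0.015] [208 169 120] ztop 0.0318
3 [272, 208, 6, 7, 32] [0.4944 0.0527 0.0295] [0.024 0.023 0.018] [212 169 118] ztop 0.0323
3 [220, 212, 6, 7, 32] [ 0.4168 -0.1092  0.0275] [0.026 0.02  0.011] [211 171 123] ztop 0.0311
3 [246, 222, 6, 7, 33] [ 0.5012 -0.0526  0.0272] [0.022 0.021 0.014] [212 173 118] ztop 0.0327
3 [247, 236, 33, 17, 97] [ 0.5934 -0.0505  0.0301] [0.013 0.117 0.02 ] [ 53 114  66] ztop 0.0377
```

View pics/bev.png

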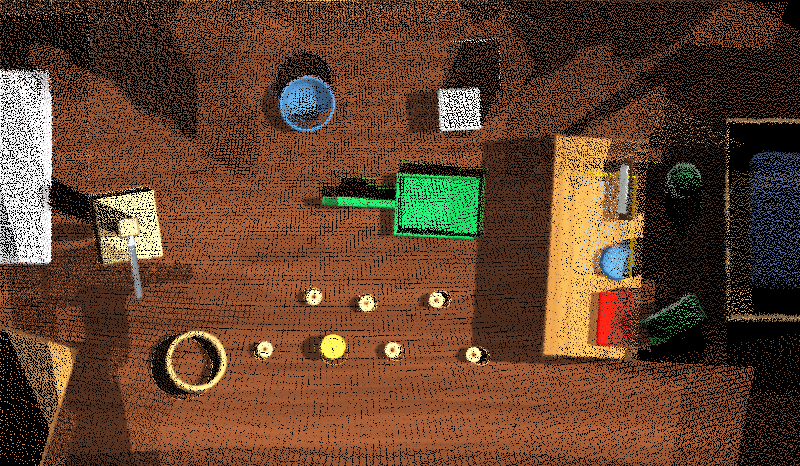

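View pics/w0.png

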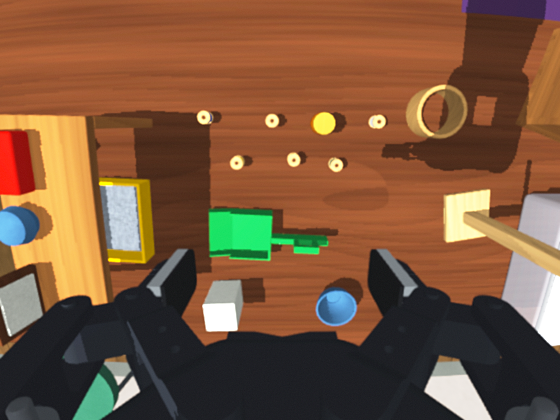

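The bird's-eye map (1.5 mm/px, x = 0.95-0.0015·row, y = 0.6-0.0015·col) shows the scoop pointing toward -y with its tub at cols 395-485. The shelf's front edge is at about col 550, and the peg runs from (130,225) to (139,297). The wrist picture shows the tray at (125,220). I'll now fit the scoop, rack, peg, shelf and tray.

```bash
cat > fit.py <<'E'
from h import *
C={}
for n in("w0","w1","side1","scene1"):
    z=np.load(f"pics/{n}.npz"); C[n]=unproj(z["im"],z["d"],z)
def box(P,x,y,z): return (P[...,0]>x[0])&(P[...,0]<x[1])&(P[...,1]>y[0])&(P[...,1]<y[1])&(P[...,2]>z[0])&(P[...,2]<z[1])
def ax(q):
    c=q[:,:2].mean(0);u,s,v=np.linalg.svd(q[:,:2]-c);d=v[0];t=(q[:,:2]-c)@d;return c,d,t.min(),t.max()
E
python3 - <<'E'
from fit import *
for n,(im,P) in C.items():
    hsv=cv2.cvtColor(im,cv2.COLOR_RGB2HSV)
    g=(hsv[...,0]>50)&(hsv[...,0]<85)&(hsv[...,1]>120)
    S=g&box(P,(.55,.75),(-.16,.16),(.003,.1))
    q=P[S]
    if len(q)>30:
        r=cv2.minAreaRect((q[:,:2]*1000).astype(np.float32)); print(n,"scoop rect",r,"zmax",np.percentile(q[:,2],[2,98]).round(3))
        h=q[(q[:,1]>.012)&(q[:,2]>.04)]
        c,d,a,b=ax(h);d*=-np.sign(d[1]);print("  handle c",c.round(4),"dir",d.round(3),"rear y",h[:,1].max().round(4),"zmax",np.percentile(h[:,2],98).round(4))
        e=q[q[:,2]>.075]; print("  eye x",e[:,0].mean().round(4) if len(e) else None,"y",(e[:,1].min(),e[:,1].max()) if len(e) else None)
    # peg: grey, z 0.22-0.26
    pm=box(P,(.46,.62),(.34,.46),(.215,.265))&(hsv[...,1]<90)
    q=P[pm]
    if len(q)>15:
        c,d,a,b=ax(q);d*=-np.sign(d[0]);t=(q[:,:2]-c)@d;k=np.polyfit(t,q[:,2],1)
        print(" peg n",len(q),"c",c.round(4),"d",d.round(4),"ends",(c+d*t.min()).round(4),(c+d*t.max()).round(4),"z slope",k.round(4),"zend",np.polyval(k,t.max()).round(4))
    pt=box(P,(.55,.68),(.36,.46),(.243,.262))&(hsv[...,1]>=90)
    if pt.sum()>5: q=P[pt];print(" posttop",q.min(0).round(4),q.max(0).round(4))
    sb=box(P,(.35,.80),(-.42,-.18),(.188,.208))
    q=P[sb]
    if len(q)>50:
        # front edge: max y per x bin
        xs=np.arange(.43,.74,.01);E=[];
        for x in xs:
            s=q[abs(q[:,0]-x)<.005]
            if len(s)>3:E.append((x,np.percentile(s[:,1],99.5)))
        E=np.array(E);
        if len(E)>4:
          k=np.polyfit(E[:,0],E[:,1],1);print(" shelf front y=",k.round(4),"res",np.abs(np.polyval(k,E[:,0])-E[:,1]).max().round(4),"xrange",q[:,0].min().round(4),q[:,0].max().round(4),"z",np.median(q[:,2]).round(4))
    yl=(hsv[...,0]>20)&(hsv[...,0]<32)&(hsv[...,1]>180)&box(P,(.45,.75),(-.42,-.2),(.002,.06))
    q=P[yl]
    if len(q)>30: print(" tray",q.min(0).round(4),q.max(0).round(4),cv2.minAreaRect((q[:,:2]*1000).astype(np.float32)))
E
```

```text
w0 scoop rect ((643.6954956054688, -1.1536178588867188), (231.54379272460938, 93.41913604736328), 86.7970199584961) zmax [0.003 0.088]
  handle c [0.6447 0.0659] dir [-0.054 -0.999] rear y 0.1144 zmax 0.0889
  eye x 0.6459 y (np.float64(0.05026320093534332), np.float64(0.09318464147666118))
 shelf front y= [-0.1292 -0.1536] res 0.0849 xrange 0.4118 0.7031 z 0.1989
 tray [ 0.5296 -0.3469  0.0021] [ 0.7174 -0.2334  0.0485] ((623.7465209960938, -289.8235778808594), (103.93412780761719, 185.0082550048828), 86.80551147460938)
w1 scoop rect ((643.3557739257812, -0.40143585205078125), (233.58045959472656, 93.06733703613281), 86.8035888671875) zmax [0.003 0.088]
  handle c [0.6448 0.0664] dir [-0.053 -0.999] rear y 0.1163 zmax 0.0889
  eye x 0.6458 y (np.float64(0.04931373633328883), np.float64(0.09373143932480588))
 peg n 1134 c [0.5666 0.3993] d [-0.9858 -0.1681] ends [0.6204 0.4084] [0.5039 0.3886] z slope [0.0142 0.2471] zend 0.248
 posttop [0.5962 0.3915 0.243 ] [0.621  0.4148 0.2511]
 shelf front y= [-0.0579 -0.1896] res 0.0009 xrange 0.4173 0.748 z 0.1988
 tray [ 0.5282 -0.3887  0.002
[... 844 characters left out ...]
coop rect ((642.5933837890625, -1.6089706420898438), (230.55154418945312, 98.88927459716797), 87.33358764648438) zmax [0.003 0.086]
  handle c [0.6494 0.0646] dir [-0.068 -0.998] rear y 0.1134 zmax 0.091
  eye x 0.6487 y (np.float64(0.052205810301603116), np.float64(0.09232138691009438))
 peg n 81 c [0.5502 0.3974] d [-0.9834 -0.1812] ends [0.5993 0.4064] [0.5064 0.3893] z slope [0.1495 0.2443] zend 0.2509
 posttop [0.551  0.3906 0.2435] [0.6238 0.4226 0.2532]
 shelf front y= [-0.0558 -0.1915] res 0.0014 xrange 0.4092 0.7492 z 0.1973
 tray [ 0.6507 -0.347   0.0028] [ 0.6962 -0.2413  0.0494] ((688.8018188476562, -289.28778076171875), (41.94679260253906, 109.97943878173828), 19.41746711730957)
```

```bash
cat > sp.py <<'E'
from h import *
G=np.array([.6471,.0966]);X=np.array([-.055,-.9985]);Y=np.array([.9985,-.055]);YAW=np.arctan2(-X[1],-X[0])
HOV=(0.49,0.04,0.30)
def detect(tag=None):
    m.move_ptp(HOV,Rz(np.pi/2)); im,P=cloud("wrist",tag)
    ok=(P[...,2]>.010)&(P[...,2]<.05)&(P[...,0]>.3)&(P[...,0]<.575)&(P[...,1]>-.19)&(P[...,1]<.25)
    n,L,st,_=cv2.connectedComponentsWithStats(ok.astype(np.uint8));o=[]
    for i in range(1,n):
        if st[i,4]<60: continue
        q=P[L==i];zt=np.percentile(q[:,2],90)
        c0=q[:,:2].mean(0)
        if np.hypot(*(c0-[.436,.10]))<.035 or np.hypot(*(c0-[.41,.305]))<.06: continue
        q=q[q[:,2]>zt-(.006 if zt>.026 else .012)]
        c=(q.max(0)+q.min(0))[:2]/2; yaw=YAW
        if zt<.026:
            r=cv2.minAreaRect((q[:,:2]*1000).astype(np.float32)); c=np.array(r[0])/1000
            b=cv2.boxPoints(r);e=b[1]-b[0],b[2]-b[1];s=min(e,key=np.linalg.norm);yaw=np.arctan2(s[1],s[0])
            while yaw<0: yaw+=np.pi
            while yaw>np.pi: yaw-=np.pi
        o.append((c,zt,yaw))
    return o
def pick(c,zt,yaw):
    m.set_gripper(.55,30)
    m.move_ptp((*c,.09),Rz(yaw)); m.move_l((*c,.006),max_speed=.12)
    m.set_gripper(0,30); w=m.current_grip_width()
    m.move_l((*c,.13),max_speed=.25); return w,m.current_grip_width()
def drop(sx,sy,z):
    p=G+sx*X+sy*Y
    m.move_ptp((*p,.13),Rz(YAW)); m.move_l((*p,z),max_speed=.12)
    m.set_gripper(.38); m.move_l((*p,.13),max_speed=.25)
E
python3 - <<'E'
from sp import *
for k,(s) in enumerate([(.150,-.028,.015),(.150,0,.015)]):
    o=detect(); print([(c.round(4).tolist(),round(zt,4)) for c,zt,_ in o])
    b=min(o,key=lambda a:np.hypot(*(a[0]-[.5,-.05])))
    print(pick(*b)); drop(*s); print(m.current_time(),m.current_force().round(2))
o=detect("d2");cv2.imwrite("pics/d2v.png",cv2.imread("pics/d2.png"))
E
```

```text
[([0.4183, -0.1098], np.float64(0.0297)), ([0.4256, 0.0103], np.float64(0.0299)), ([0.4263, 0.2024], np.float64(0.0295)), ([0.4944, 0.05], np.float64(0.0297)), ([0.4992, -0.0548], np.float64(0.0298)), ([0.5041, 0.129], np.float64(0.0296))]
(0.2439285192602212, 0.24218573296974708)
11.55 [-0.14  0.78 -1.28]
[([0.4185, -0.1103], np.float64(0.0297)), ([0.4251, 0.0108], np.float64(0.0298)), ([0.4264, 0.2024], np.float64(0.0295)), ([0.4941, 0.0497], np.float64(0.0296)), ([0.504, 0.1291], np.float64(0.0296))]
(0.2425809207337826, 0.23889361921410132)
18.4167 [-0.07  0.27 -1.64]
```

View pics/d2.png

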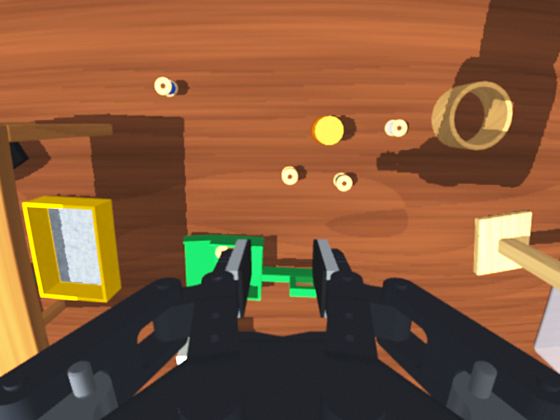

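The picture shows four spools left on the table: blue (167,87), white (397,128), orange (290,175) and green (344,182). One placed spool is visible in the tub at (222,252). I'll continue with these four.

```bash
python3 - <<'E'
from sp import *
for k,(s) in enumerate([(.150,.028,.015),(.124,-.028,.041),(.124,0,.041),(.124,.028,.041)]):
    o=detect(); print([(c.round(4).tolist(),round(zt,4)) for c,zt,_ in o])
    b=min(o,key=lambda a:np.hypot(*(a[0]-[.5,-.05])))
    w=pick(*b); print(w)
    if not .15<w[1]<.4: print("bad");break
    drop(*s)
print(len(detect()))
m.move_ptp((.50,-.03,.28),Rz(np.pi/2)); 
q=cloud("wrist","d6"); cloud("side","s6"); print(m.current_time())
im=cv2.imread("pics/d6.png")[150:350,100:400]; im2=cv2.imread("pics/s6.png")[180:300,200:380]
cv2.imwrite("pics/d6v.png",np.hstack([cv2.resize(im,(400,267)),cv2.resize(im2,(400,267))]))
E
```

```text
[([0.3694, -0.1216], np.float64(0.0296)), ([0.426, 0.2028], np.float64(0.0294)), ([0.4943, 0.0498], np.float64(0.0296)), ([0.5043, 0.1292], np.float64(0.0295))]
(0.24375006780497302, 0.24381274349175597)
[([0.3697, -0.1215], np.float64(0.0297)), ([0.426, 0.2026], np.float64(0.0294)), ([0.5036, 0.1292], np.float64(0.0296))]
(0.24743763939389207, 0.24443972978770623)
[([0.4263, 0.2027], np.float64(0.0294)), ([0.5041, 0.129], np.float64(0.0295))]
(0.24432441819153347, 0.24149666974264508)
[([0.4259, 0.2026], np.float64(0.0294))]
(0.24414848697747624, 0.2457053726804567)
0
47.7083
```

View pics/d6v.png

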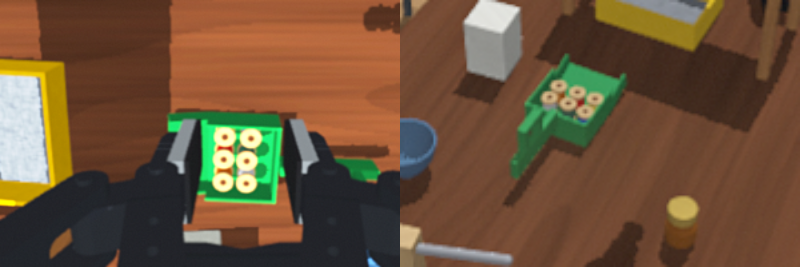

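All six spools stand in the tub, front and rear rows; blue had been knocked aside and was re-detected. Next I'll measure the peg closely from two wrist places and check IK for the scoop poses.

```bash
cat > sc.py <<'E'
from sp import *
SX=np.array([-.0565,-.9984]) # shelf axis
def pose(g,X2,pitch,al,sgn=1,gx=.004):
    X2=np.asarray(X2)/np.linalg.norm(X2);c,s=np.cos(pitch),np.sin(pitch)
    x=np.array([*(X2*c),-s]);z=np.array([*(X2*s),c]);y=np.cross(z,x)
    xt=np.sin(al)*x-np.cos(al)*z;yt=sgn*y
    return np.asarray(g)+gx*x+.019*xt, np.stack([xt,yt,np.cross(xt,yt)],1), np.stack([x,y,z],1)
def g_from(pt,local,X2,pitch):  # grip position such that scoop-local point lies at pt
    return np.asarray(pt)-pose((0,0,0),X2,pitch,0)[2]@np.asarray(local)
LIP=(.215,0,-.021);EYE=(.025,0,.028)
E
python3 - <<'E'
from sc import *
from fit import box,ax
for k,p in enumerate([(.50,.40,.41),(.46,.37,.41)]):
    m.move_ptp(p,Rz(np.pi/2)); im,P=cloud("wrist",f"p{k}")
    hsv=cv2.cvtColor(im,cv2.COLOR_RGB2HSV)
    q=P[box(P,(.48,.592),(.34,.46),(.215,.265))&(hsv[...,1]<90)]
    c,d,a,b=ax(q);d*=-np.sign(d[0]);t=(q[:,:2]-c)@d
    # ridge = top points per bin
    R=[]
    for u in np.arange(t.min(),t.max(),.006):
        s=q[(t>=u)&(t<u+.006)]
        if len(s)>5: R.append([*(s[:,:2].max(0)+s[:,:2].min(0))/2,np.percentile(s[:,2],95)])
    R=np.array(R);kx=np.polyfit(R[:,0],R[:,1],1);kz=np.polyfit(R[:,0],R[:,2],1)
    print("peg n",len(q),c.round(4),d.round(4),"end",(c+d*t.max()).round(4),"y(x)",kx.round(4),np.polyval(kx,[.51,.55,.59]).round(4),"ztop",np.polyval(kz,[.51,.55,.59]).round(4))
    pt=box(P,(.58,.64),(.36,.46),(.244,.262))&(hsv[...,1]>=90)
    if pt.sum()>5: s=P[pt];print("post",s.min(0).round(4),s.max(0).round(4))
for al in (30,45,60):
  for sgn in (1,-1):
    a=np.radians(al);r=[]
    T=np.array([.611,-.2946]); 
    for name,g,X2,pt in [("grasp",(*G,.037),X,0),("lift",(*G,.15),X,-.14)]+[("pour%d"%d,g_from((*(T-.035*SX),z),LIP,SX,np.radians(d)),SX,np.radians(d)) for d,z in((0,.1),(25,.07),(45,.06),(55,.06))]+[("hang%d"%d,g_from((.555,.398,.25),EYE,(.14,-.99),np.radians(d)),(.14,-.99),np.radians(d)) for d in(0,61)]:
        p,R,_=pose(g,X2,pt,a,sgn);j=m.inverse_kinematics(p,R);r.append((name,None if j is None else np.round(j,2).tolist()))
    print(al,sgn,r)
E
```

```text
peg n 632 [0.5452 0.3979] [-0.9883 -0.1525] end [0.503  0.3914] y(x) [0.1523 0.3147] [0.3924 0.3985 0.4046] ztop [0.254  0.2484 0.2429]
post [0.5948 0.394  0.2441] [0.6216 0.4212 0.2525]
peg n 537 [0.5437 0.3972] [-0.9896 -0.144 ] end [0.5028 0.3913] y(x) [0.1426 0.3197] [0.3924 0.3981 0.4038] ztop [0.254  0.2487 0.2434]
post [0.595  0.3939 0.2443] [0.6206 0.4152 0.2527]
30 1 [('grasp', [0.25, 0.89, 1.38, -0.56, 1.11, 0.62]), ('lift', [0.29, 0.78, 1.33, -0.64, 1.34, 0.59]), ('pour0', [0.04, 0.7, 1.53, -0.61, 1.06, 0.44]), ('pour25', [-0.16, 0.57, 1.51, -0.1, 1.06, -0.06]), ('pour45', [-0.37, 0.56, 1.42, 0.26, 1.26, -0.41]), ('pour55', [-0.47, 0.59, 1.35, 0.4, 1.4, -0.52]), ('hang0', [0.73, 0.8, 1.05, -0.43, 1.59, 0.65]), ('hang61', [0.42, 0.55, 1.42, 0.59, 1.09, 0.02])]
30 -1 [('grasp', [0.25, 0.89, 1.38, -0.56, 1.11, -2.52]), ('lift', [0.29, 0.78, 1.33, -0.64, 1.34, -2.55]), ('pour0', [0.04, 0.7, 1.53, -0.61, 1.06, -2.7]), ('pour25', None), ('pour45', [-0.37, 0.56, 1.42, 0.26, 1.26, 2.74]), ('pour55', [-0.47, 0.59, 1.35, 0.4, 1.4, 2.62]), ('hang0', [0.73, 0.8, 1.05, -0.43, 1.59, -2.
[... 795 characters left out ...]
, ('lift', [0.39, 0.97, 1.23, -1.0, 1.67, 0.75]), ('pour0', [0.18, 0.86, 1.48, -1.03, 1.37, 0.78]), ('pour25', [0.03, 0.63, 1.52, -0.68, 1.15, 0.42]), ('pour45', [-0.17, 0.52, 1.47, -0.29, 1.13, 0.01]), ('pour55', [-0.29, 0.51, 1.42, -0.09, 1.19, -0.2]), ('hang0', [0.82, 1.01, 0.87, -0.81, 1.94, 0.65]), ('hang61', [0.59, 0.62, 1.21, 0.02, 1.3, 0.45])]
60 -1 [('grasp', [0.37, 1.08, 1.23, -0.91, 1.49, -2.31]), ('lift', [0.39, 0.97, 1.23, -1.0, 1.67, -2.39]), ('pour0', [0.18, 0.86, 1.48, -1.03, 1.37, -2.37]), ('pour25', [0.03, 0.63, 1.52, -0.68, 1.15, -2.73]), ('pour45', None), ('pour55', None), ('hang0', [0.82, 1.01, 0.87, -0.81, 1.94, -2.49]), ('hang61', [0.59, 0.62, 1.21, 0.02, 1.3, -2.69])]
```

The peg is consistent across both views: end at (.503,.391), axis z about .244 at peg_mid (.5435,.397), and post axis near (.609,.407). Lean 45° works everywhere, so I'll grasp the scoop.

```bash
python3 - <<'E'
from sc import *
A=np.pi/4
p,R,_=pose((*G,.037),X,0,A)
m.set_gripper(.5,100)
m.move_ptp((.60,.25,.25),R)
m.move_ptp(p-.09*R[:,0],R); m.move_l(p,max_speed=.08)
print(m.current_force().round(2)); m.set_gripper(0,110); print(m.current_grip_width(),m.current_force().round(2))
p,R,_=pose((*G,.065),X,0,A); m.move_l(p,R,max_speed=.03); print(m.current_force().round(2),m.current_ft_torque().round(3))
p,R,_=pose((*G,.105),X,-.14,A); m.move_l(p,R,max_speed=.04)
m.dwell(.3);print(m.current_force().round(2),m.current_ft_torque().round(3),m.current_grip_width(),m.current_time(),m.current_ee_pos()-p)
cloud("side","g1");im,P=cloud("scene","g2")
a=cv2.imread("pics/g1.png")[130:310,190:430];b=cv2.imread("pics/g2.png")[150:330,180:420]
cv2.imwrite("pics/g.png",np.hstack([cv2.resize(a,(400,300)),cv2.resize(b,(400,300))]))
E
```

```text
[ 0.21 -0.16 -0.14]
0.11997194457290802 [0.92 1.93 2.24]
[-0.38  0.09 -2.74] [ 0.862 -0.053  0.023]
[-0.3   0.31 -0.71] [0.9   0.004 0.038] 0.1212714210835044 56.5583 [-7.17802632e-06 -4.99908315e-05 -3.31242512e-05]
```

View pics/g.png

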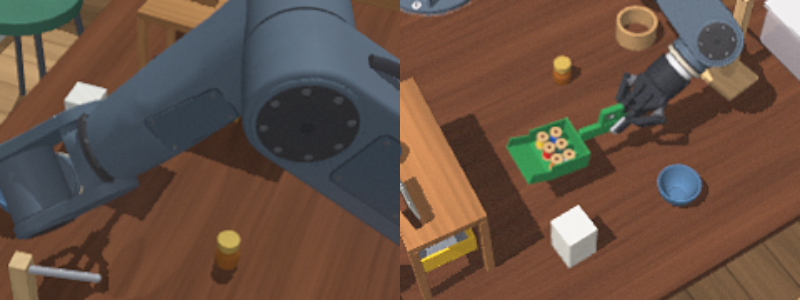

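The scoop is lifted with all six spools standing in it. I'll check for slip by putting the depth points into the assumed scoop frame.

```bash
cat >> sc.py <<'E'
def slip(n,tag,X2,g,pitch):
    z=np.load(f"pics/{tag}.npz") if n is None else None
    im,P=unproj(z["im"],z["d"],z) if n is None else cloud(n,tag)
    Rs=pose(g,X2,pitch,0)[2]; q=(P-np.asarray(g))@Rs
    h=cv2.cvtColor(im,cv2.COLOR_RGB2HSV);ok=(h[...,0]>50)&(h[...,0]<85)&(h[...,1]>120)&(np.abs(q[...,1])<.07)&(q[...,0]>-.04)&(q[...,0]<.25)&(abs(q[...,2])<.08)
    q=q[ok];print("n",len(q),"x range",np.percentile(q[:,0],[.5,99.5]).round(4))
    for a,b in((.095,.12),(.12,.145),(.145,.165),(.2,.215)):
        s=q[(q[:,0]>a)&(q[:,0]<b)]
        if len(s)>5: print(a,len(s),"y",np.percentile(s[:,1],[1,99]).round(4),"ztop",np.percentile(s[:,2],[2,97]).round(4))
    e=q[q[:,2]>.02]
    if len(e)>5: print("eye",e.min(0).round(4),e.max(0).round(4))
E
python3 - <<'E'
from sc import *
slip(None,"g2",X,(*G,.105),-.14)
E
```

```text
n 1043 x range [0.0023 0.2132]
0.095 96 y [-0.0463  0.0484] ztop [-0.0353  0.0058]
0.12 68 y [-0.0471  0.0477] ztop [-0.0365  0.0026]
0.145 98 y [-0.0468  0.049 ] ztop [-0.0375  0.0001]
0.2 120 y [-0.0451  0.0476] ztop [-0.0287 -0.0047]
eye [ 0.0021 -0.0081  0.0202] [0.0509 0.0082 0.0537]
```

There may be about 4° of nose-down sag, which is harmless. Now I'll carry it under the shelf and pour.

```bash
python3 - <<'E'
from sc import *
A=np.pi/4; T=np.array([.611,-.2946])
def go(u,z,d,v):
    th=np.radians(d);p,R,_=pose(g_from((*(T+u*SX),z),LIP,SX,th),SX,th,A);m.move_l(p,R,max_speed=v);f=m.current_force();print(u,z,d,f.round(2),round(m.current_time(),1))
    return np.linalg.norm(f)
go(-.16,.115,-8,.08)
go(-.035,.110,-5,.06)
cloud("scene","q0")
for d,z in((5,.100),(15,.09),(22,.08),(29,.07),(35,.065),(40,.062),(45,.06)):
    go(-.035,z,d,.04)
m.dwell(1.0)
cloud("scene","q1");cloud("wrist","q2");cloud("side","q3")
a=cv2.imread("pics/q1.png")[180:340,120:340];b=cv2.imread("pics/q2.png");c=cv2.imread("pics/q3.png")[80:240,230:450]
cv2.imwrite("pics/q.png",np.hstack([cv2.resize(x,(266,200)) for x in(a,b,c)]))
E
```

```text
-0.16 0.115 -8 [ 0.15 -0.35 -2.14] 57.1
-0.035 0.11 -5 [-0.2   0.18 -1.81] 59.3
-0.035 0.1 5 [ 0.23  0.61 -2.47] 60.1
-0.035 0.09 15 [-0.42 -1.25 -1.39] 60.9
-0.035 0.08 22 [ 0.83  0.24 -2.12] 61.4
-0.035 0.07 29 [ 0.03  0.71 -2.78] 62.0
-0.035 0.065 35 [-0.18  0.13 -1.92] 62.5
-0.035 0.062 40 [ 1.07  0.16 -2.19] 63.1
-0.035 0.06 45 [ 0.66  0.76 -1.3 ] 63.6
```

View pics/q.png

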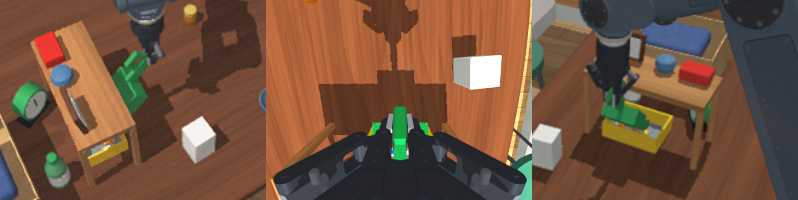

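From here the spools are hidden. I'll tip a bit further, then back out and look into both the tray and the scoop.

```bash
python3 - <<'E'
from sc import *
A=np.pi/4; T=np.array([.611,-.2946])
def go(u,z,d,v):
    th=np.radians(d);p,R,_=pose(g_from((*(T+u*SX),z),LIP,SX,th),SX,th,A);m.move_l(p,R,max_speed=v);f=m.current_force();print(u,z,d,f.round(2),round(m.current_time(),1))
go(-.035,.063,52,.04);m.dwell(.6)
for d,z in((42,.068),(30,.078),(18,.09),(5,.105),(0,.110)): go(-.035,z,d,.08)
go(-.18,.115,0,.12)
go(-.26,.24,0,.15)
cloud("scene","r1");cloud("wrist","r2");cloud("side","r3")
a=cv2.imread("pics/r1.png")[180:340,160:380];b=cv2.imread("pics/r2.png");c=cv2.imread("pics/r3.png")[120:240,250:415]
cv2.imwrite("pics/r.png",np.hstack([cv2.resize(x,(400,300)) for x in(a,c)]))
E
```

```text
-0.035 0.063 52 [-0.34 -0.56 -0.47] 65.6
-0.035 0.068 42 [ 0.33 -0.44 -1.55] 66.7
-0.035 0.078 30 [-0.4  -0.61 -1.36] 67.3
-0.035 0.09 18 [ 0.65  0.18 -1.31] 67.8
-0.035 0.105 5 [-0.31  0.01 -0.36] 68.3
-0.035 0.11 0 [-0.39 -0.57 -1.37] 68.7
-0.18 0.115 0 [-0.02 -0.18 -0.72] 70.0
-0.26 0.24 0 [-0.7   0.98 -0.95] 71.2
```

View pics/r.png

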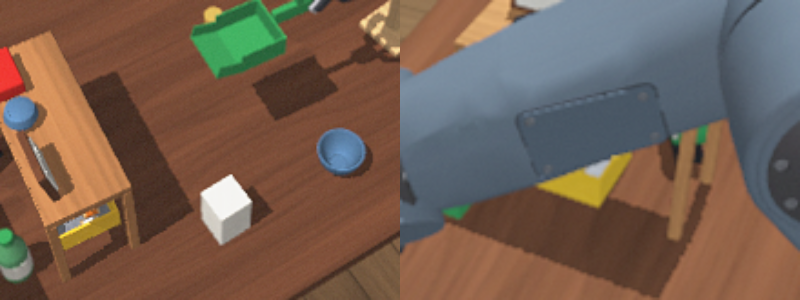

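The scoop is empty, and nothing lies on the table around the tray. I'll measure the slip of the scoop in the grip before hanging it.

```bash
python3 - <<'E'
from sc import *
T=np.array([.611,-.2946])
g=g_from((*(T-.26*SX),.24),LIP,SX,0)
slip(None,"r1",SX,g,0)
# rigid fit: green points' wall-top line (z vs x of upper envelope) and eye
z=np.load("pics/r1.npz");im,P=unproj(z["im"],z["d"],z);Rs=pose(g,SX,0,0)[2];q=(P-g)@Rs
h=cv2.cvtColor(im,cv2.COLOR_RGB2HSV);ok=(h[...,0]>50)&(h[...,0]<85)&(h[...,1]>120)&(abs(q[...,1])<.07)&(q[...,0]>-.04)&(q[...,0]<.25)&(abs(q[...,2])<.1)
q=q[ok];f=q[(q[:,0]>.10)&(q[:,0]<.165)&(abs(q[:,1])<.03)&(q[:,2]<-.015)]
print("floor n",len(f),np.polyfit(f[:,0]-.13,f[:,2],1).round(4),"expect slope 0, -.033")
k=q[(q[:,0]<.085)];print("handle/eye",k.min(0).round(4),k.max(0).round(4),len(k))
E
```

```text
n 1597 x range [-0.0032  0.2136]
0.095 253 y [-0.0463  0.0472] ztop [-0.0387  0.0009]
0.12 256 y [-0.0464  0.0479] ztop [-0.0386  0.0007]
0.145 213 y [-0.0466  0.0479] ztop [-0.0385  0.0001]
0.2 142 y [-0.0444  0.0468] ztop [-0.0279 -0.0051]
eye [-0.0088 -0.019   0.0203] [0.047  0.0099 0.0525]
floor n 284 [ 0.0062 -0.0346] expect slope 0, -.033
handle/eye [-0.0114 -0.019  -0.015 ] [0.0849 0.0099 0.0525] 255
```

No slip is visible, so I'll go to the peg: pre-insert off the free end, insert at 20° pitch, rotate to 61° about the peg, then lower.

```bash
cat >> sc.py <<'E'
A=np.pi/4
PD=np.array([-.989,-.148]);HX=np.array([.148,-.989]);POST=np.array([.6088,.4070])
def ax3(s): return np.array([*(POST+s*PD),.2335+.1405*s+.0005])
def hang(s,dz,d,v,dx=0):
    th=np.radians(d);e=ax3(s)+[0,0,dz]+np.array([*(dx*HX),0])
    p,R,_=pose(g_from(e,EYE,HX,th),HX,th,A);m.move_l(p,R,max_speed=v)
    print(s,dz,d,e.round(3),m.current_force().round(2),round(m.current_time(),1))
E
python3 - <<'E'
from sc import *
Z=np.load("pics/Z.npy");r=lambda x:int((.95-x)/.0015);c=lambda y:int((.6-y)/.0015)
print("box heights",Z[r(.45):r(.26),c(.6):c(.48)].max(),Z[r(.85):r(.55),c(.6):c(.52)].max(), ax3(.066))
p0=m.current_ee_pos()
th=np.radians(20);e=np.array([.43,.17,.27]);p,R,_=pose(g_from(e,EYE,HX,th),HX,th,A);m.move_l(p,R,max_speed=.12)
hang(.165,.004,20,.12)
cloud("wrist","h0");im,P=cloud("scene","h1");cloud("side","h2")
a=cv2.imread("pics/h0.png");b=cv2.imread("pics/h1.png")[80:245,270:490];c=cv2.imread("pics/h2.png")[220:380,120:340]
cv2.imwrite("pics/h.png",np.hstack([cv2.resize(x,(266,200)) for x in(a,b,c)]))
e=ax3(.165)+[0,0,.004];slip(None,"h1",HX,g_from(e,EYE,HX,th),th)
E
```

```text
box heights 0.14883052887404993 0.13257056020798977 [0.543526 0.397232 0.243273]
0.165 0.004 20 [0.446 0.383 0.261] [ 0.07 -0.55 -1.25] 75.1
n 1223 x range [-0.0059  0.2122]
0.095 244 y [-0.0456  0.0478] ztop [-0.0404  0.0041]
0.12 201 y [-0.0462  0.0488] ztop [-0.0407  0.0025]
0.145 161 y [-0.0442  0.0477] ztop [-0.0401  0.0039]
0.2 98 y [-0.0422  0.0473] ztop [-0.0305 -0.003 ]
eye [-0.0059 -0.013   0.0202] [0.0508 0.0092 0.054 ]
```

View pics/h.png

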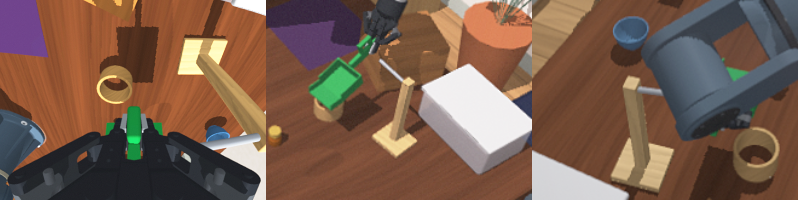

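The scoop is aligned off the free end of the peg, with no slip. I'll insert with force checks.

```bash
python3 - <<'E'
from sc import *
def F(): return np.linalg.norm(m.current_force()-np.array([0,-.2,-1.2]))
def run():
    for s in(.125,.108,.098,.088,.08,.074):
        hang(s,0,20,.04)
        if F()>6: print("STOP");return
    for d in(28,36,44,52,58,61):
        hang(.074,0,d,.04)
        if F()>6: print("STOP");return
    for k in range(1,16):
        hang(.074,-.001*k,61,.02)
        if m.current_force()[2]>1.0: print("contact",k);return
run()
cloud("scene","i1");cloud("side","i2")
a=cv2.imread("pics/i1.png")[90:240,310:460];b=cv2.imread("pics/i2.png")[230:380,150:300]
cv2.imwrite("pics/i.png",np.hstack([cv2.resize(x,(400,400)) for x in(a,b)]))
E
```

```text
0.125 0 20 [0.485 0.388 0.252] [ 0.51 -0.16 -1.27] 76.5
0.108 0 20 [0.502 0.391 0.249] [-0.62 -0.83 -1.33] 77.0
0.098 0 20 [0.512 0.392 0.248] [-0.39  0.48 -1.47] 77.5
0.088 0 20 [0.522 0.394 0.246] [-0.08 -0.52 -1.  ] 77.8
0.08 0 20 [0.53  0.395 0.245] [ 0.59 -0.35 -1.47] 78.2
0.074 0 20 [0.536 0.396 0.244] [ 0.19  0.19 -1.66] 78.5
0.074 0 28 [0.536 0.396 0.244] [-0.2   0.36 -1.75] 78.8
0.074 0 36 [0.536 0.396 0.244] [ 0.47  1.32 -1.39] 79.1
0.074 0 44 [0.536 0.396 0.244] [ 0.24  0.45 -0.94] 79.4
0.074 0 52 [0.536 0.396 0.244] [ 0.1  -0.15 -1.07] 79.7
0.074 0 58 [0.536 0.396 0.244] [-0.72 -0.12 -1.32] 80.0
0.074 0 61 [0.536 0.396 0.244] [ 0.87  0.98 -1.12] 80.2
0.074 -0.001 61 [0.536 0.396 0.243] [-0.51  0.2  -0.58] 80.5
0.074 -0.002 61 [0.536 0.396 0.242] [ 0.45 -0.1  -0.88] 80.7
0.074 -0.003 61 [0.536 0.396 0.241] [-0.9   0.1  -1.45] 81.0
0.074 -0.004 61 [0.536 0.396 0.24 ] [ 0.6  -0.15 -1.1 ] 81.2
0.074 -0.005 61 [0.536 0.396 0.239] [-0.68 -0.74 -1.  ] 81.5
0.074 -0.006 61 [0.536 0.396 0.238] [-0.65  0.39 -1.35] 81.7
0.074 -0.007 61 [0.536 0.396 0.237] [ 0.34 -0.2  -0.88] 82.0
0.074 -0.008 61 [0.536 0.396 0.236] [-0.07 -0.87 -1.91] 82.2
0.074 -0.009000000000000001 61 [0.536 0.396 0.235] [-0.16 -0.09  0.29] 82.5
0.074 -0.01 61 [0.536 0.396 0.234] [0.58 1.88 4.53] 82.7
contact 10
```

View pics/i.png

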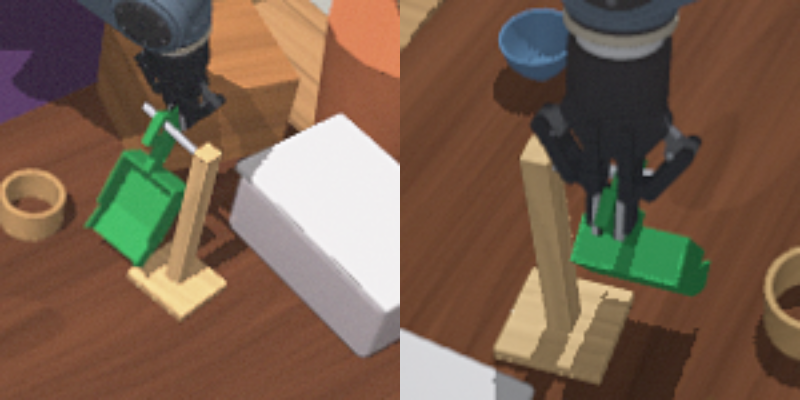

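The eye is borne by the peg, with contact at the expected ~10 mm. I'll open a little, withdraw along the tool axis and check.

```bash
python3 - <<'E'
from sc import *
m.set_gripper(.30,30); print(m.current_force().round(2)); m.dwell(.4)
p=m.current_ee_pos();R=m.current_tcp_rot()
m.move_l(p-.10*R[:,0],max_speed=.06); m.move_l(p-.2*R[:,0],max_speed=.12)
print(m.current_force().round(2),m.current_time())
m.move_ptp((.40,.15,.42),Rz(np.pi/2)); 
m.dwell(1.5)
for n,t in(("scene","j1"),("side","j2")):
    im,P=cloud(n,t)
    h=cv2.cvtColor(im,cv2.COLOR_RGB2HSV)
    g=(h[...,0]>50)&(h[...,0]<85)&(h[...,1]>120)&(P[...,0]>.44)&(P[...,0]<.62)&(P[...,1]>.28)&(P[...,1]<.47)&(P[...,2]>.02)
    q=P[g];print(n,len(q),q.min(0).round(4),q.max(0).round(4))
    s=(q-[*POST,0]);t_=s[:,:2]@PD;u=s[:,:2]@-HX
    e=q[:,2]>.19;print(" top part: along peg",t_[e].min().round(4),t_[e].max().round(4),"sideways",u[e].min().round(4),u[e].max().round(4))
a=cv2.imread("pics/j1.png")[90:240,310:460];b=cv2.imread("pics/j2.png")[150:215,270:360];c=cv2.imread("pics/j2.png")[230:380,150:300]
cv2.imwrite("pics/j.png",np.hstack([cv2.resize(a,(250,400)),cv2.resize(b,(300,400),interpolation=2),cv2.resize(c,(250,400))]))
m.move_ptp((.56,-.10,.30),Rz(np.pi/2));cloud("wrist","j3")
E
```

```text
[-0.   -0.5   0.17]
[ 0.04 -0.37 -0.26] 86.3
scene 1107 [0.4828 0.3331 0.0382] [0.5854 0.454  0.2681]
 top part: along peg 0.0635 0.0794 sideways -0.0264 0.0577
side 1354 [0.4828 0.3344 0.0458] [0.5791 0.4582 0.2669]
 top part: along peg 0.0673 0.0822 sideways -0.024 0.0631
```

View pics/j.png

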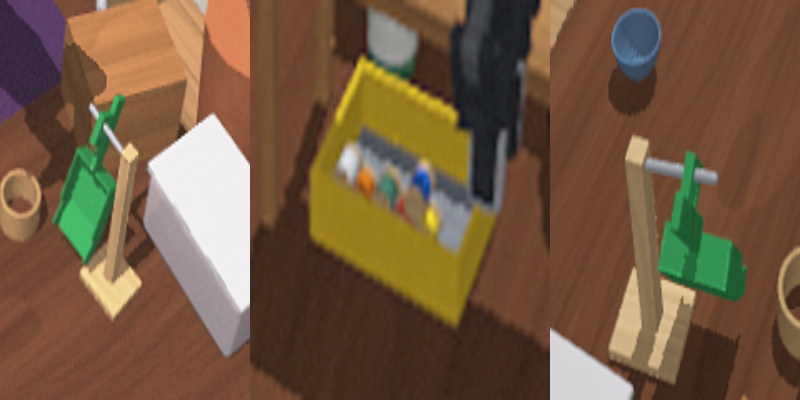

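View pics/j3.png

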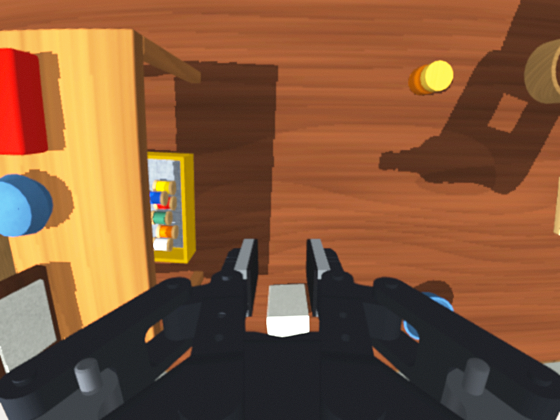

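The side view shows white, orange, green, red, blue and yellow all in the tray. The wrist view agrees: six spools at (162,187)-(165,243), and none on the table. The scoop hangs by its eye about 72 mm along the peg, so I'm handing in.

```bash
python3 - <<'E'
from h import *
m.dwell(.3);print(m.current_time(),m.current_force().round(2),m.current_ee_pos().round(3));m.sign_off()
E
```

```text
90.8917 [ 0.06  0.27 -0.95] [ 0.56 -0.1   0.3 ]
the job is handed in; nothing more can be done
```

The job is done and handed in at about 91 s: all six spools are in the yellow tray and the empty scoop hangs on the rack's peg. I put the spools into the scoop one by one. Blue was knocked aside partway through; I found it again and picked it up from its new place. I poured up to 52° nose-down under the shelf, and the wrist readings stayed at a few newtons with no sign of a knock.

**Last checks:**
- **Spools:** the side view shows all six colours in the tray. The wrist view agrees and shows none left on the table.
- **Scoop:** the eye is over the peg, about 72 mm along it from the post. In the pictures it looked at rest, but I did not measure its speed or the eye's final height.
- **Arm:** the gripper is clear of everything, 0.30 m above the table.
- **Other things:** I did not measure the jar, tape, carton, bowl, bottle or clock again. The pictures showed none of those in view moved or tipped.

The only disagreement was an apparent 4° sag of the scoop just after lifting. Two later measurements did not show it, so I took it as noise.

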